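Fit the in-line air filter to the disc drive's air manifold

TASK

Pull the dust plug out of the port on the grey air manifold and leave it in the steel parts tray. Then take the slim in-line filter out of the wooden rack and push its tube straight down into the port, past the seal, until you feel it bottom on the stop; do not ram it. Let go of it, and leave the other things where they are.

Things in the scene. Friction and masses are not known exactly. Their poses are not given: they have to be found in the camera images.
- manifold: Fixed grey painted block 150 x 110 x 40 mm on the table, with a square aluminium fitting (44 x 44 mm, 80 mm tall) standing on its middle; a round gauge 40 mm wide and 22 mm tall stands on the block, 50 mm from the fitting towards the manifold's +x. Origin: centre of the underside, under the port; z up.
- port (a point): Centre of the port's mouth, on the fitting's top face, 120 mm above the table. The bore is vertical, 17 mm wide, funnelled from 25 mm over its first 4 mm, with a low black ring (34 to 41 mm wide) round it. How deep the stop in it lies differs from fitting to fitting, from 26 to 64 mm below the mouth, and is not measured: it has to be felt, as resistance growing beyond the seal's.
- seal (a point): Middle of the sprung seal in the bore, on its axis, 16 mm below the mouth. It meets the tube's tapered foot about 12 mm below the mouth: pushing the foot through takes 6 to 13 N (more if pushed askew), sliding on 2 to 7 N. The stop below is a rubber washer that gives 1 mm for every 12 N and is solid after 1.8 mm. Below 25 N of total push nothing is harmed.
- plug: Loose grey dust plug, 30 g, upright in the port at the start: stem 15 mm wide and 10 mm long (inside the bore, loose, not reaching the seal), then a flange 32 mm wide and 4 mm thick that rests on the mouth, then a round grip 18 mm wide and 36 mm tall. Origin: centre of the stem's bottom end; z along it to the grip's top at 50 mm.
- tray: Fixed open steel tray 130 x 100 mm (x, y), walls 4 mm thick and 20 mm high, floor 4 mm thick. Origin: centre of the underside.
- filter: Loose white slim in-line filter, about 120 g, standing upright in one of the rack's holes at the start: from the bottom a tube 16 mm wide and 80 mm long whose lowest 8 mm taper to 11 mm, then a round body 34 mm wide and 45 mm tall (80 to 125 mm from the bottom end), then a brass nipple 12 mm wide and 14 mm long. The tallest thing in the rack. Origin: centre of the tube's bottom end; z along it, up.
- filter_tip (a point): Centre of the bottom end of the filter's tube (the same point as the filter's origin).
- rack: Fixed wooden rack 74 x 214 x 86 mm (x, y, z) with three vertical 19 mm holes in a row along its y, 70 mm apart, the middle one at its centre; the filter and two other parts stand in them in any order, the filter's body resting on the rack's top. Origin: centre of the underside.
- cartridge: Bystander in the rack: wide squat white cartridge, 48 mm wide, its head 30 mm tall above the rack, with a 6 mm steel boss. Origin: bottom end of its 16 mm stem, 30 mm below the head.
- pin: Bystander in the rack: 16 mm steel pin with a black knob 26 mm wide and 18 mm tall above the rack. Origin: bottom end of the pin, 45 mm below the knob.
- driver: Bystander: screwdriver lying on the table at the far side. Origin: on its underside.
- spanner: Bystander: spanner lying on the table near the robot. Origin: on its underside.
- screwjar: Bystander: glass jar 56 mm wide, 70 mm tall, near the robot. Origin: centre of the underside.
- capcan: Bystander: aluminium capacitor can 44 mm wide, 90 mm tall, at the far side. Origin: centre of the underside.
- spool: Bystander: black spool 60 mm wide, 34 mm tall, at the far left. Origin: centre of the underside.
Mind the look-alikes: they are no part of the job. What is shaped like the plug but green or purple is not meant.

How it is judged:
On the way, in this order (a step that is already met when the one before it is completed fails the run):
1. the dust plug is out of the port and let go in the tray (x of plug in the frame of tray between -0.06 and 0.06 m and y of plug in the frame of tray between -0.045 and 0.045 m and height (world z) of plug below 0.03 m and linear speed of plug below 0.03 m/s and not (contact force between plug and the fingers above 0.2 N)), for 0.2 s.
2. the filter's tube has reached the stop in the port (distance between filter_tip and cushion below 0.0052 m and horizontal distance between filter_tip and port below 0.003 m and angle between filter's own z axis and vertical below 0.1 rad), for 0.2 s.
At the end, for the whole second after the job is handed in: The dust plug rests, let go, inside the parts tray; the filter stands upright (within 6 degrees) in the port with its tube's end within 2 mm of the stop, let go and at rest (all of step 1 and all of step 2 and linear speed of filter below 0.02 m/s); the robot touches nothing.
It fails at once if the filter is rammed: more than 25 N on the port's rim or walls, or 25 N on the stop (contact force between filter and manifold above 25 N or contact force between filter and cushion above 25 N).
It fails at once if another thing in the rack or on the table is displaced by more than 30 mm (distance of any of cartridge, pin, driver, spanner, screwjar, capcan, spool from where it was at the start of the episode above 0.03 m).
It also fails if it takes over 72 s, if anything falls off the work surface, if the arm or the gripper's body presses on something with over 40 N, if the wrist force passes 120 N, or if a joint passes its speed limit or range.

ROBOT

A 6-joint arm with a two-finger parallel gripper is mounted at the origin on the work surface. World frame = base frame: x ahead of the robot, y to its left, z up, the work surface at z = 0. Lengths are in m, angles in rad, forces in N, time in s.
With the tool pointing down it reaches from about 0.275 to 0.825 m from the base axis. Payload 4.9 kg.
Tool frame: the origin (TCP) lies midway between the tips of the shut fingers; the grasp point (between the pads) lies 19 mm behind it (grip_point_offset is the distance from the TCP to the grasp point, in m); z points along the fingers, x is the direction in which the jaws open and shut, and the axes are right-handed (so a half turn about z gives the same grasp; the last joint's range is limited). The gripper opens to 85 mm and grips with 20 to 120 N. Pads are 22 mm wide; open, the fingers measure 114 mm over their backs; the gripper's body (76 mm by 85 mm) begins 54 mm behind the grasp point. The pads swing forward as they close: fully open they stand 13 mm farther back than shut.
Start: joints at [-1.31, 0.326, -0.193, 1.052, 0, 1.437], TCP at [0.212, -0.508, 0.231] pointing down, gripper open.
Joint ranges: [-2.65, 2.65], [-0.97, 1.79], [-1.3, 1.35], [-1.93, 2.1], [-1.47, 1.37], [-3.14, 3.14]. Speed limits (rad/s): [2.57, 2.57, 3.14, 3.14, 3.14, 3.14].

INTERFACE

Orientations are given as a rotation vector (axis times angle).
In Python, from cell import * gives the robot as it stands. Calls block until the motion is done:
- movep(position, orientation): joint-space move of the TCP to a pose.
- move_l(position, velocity=0.15, rot=None, until_force=None): straight line of the TCP; rot=None keeps the orientation; velocity is the mean speed in m/s. With until_force (N) it stops when the force on the tool has changed by that much, and returns True; else False.
- set_joints(angles): joint-space move.
- let_go() and grab(newtons=None): open the fingers fully, or close them until they stop; newtons is the grip in N (None keeps the last).
- sleep(seconds).
- ik(position, orientation): joint angles nearest the present ones, or None.
- get_state(): the state.
- grab_frame(name): name is "scene" or "top"; returns a dict with "img" (480x640x3 uint8, red, green, blue), "fx", "fy", "cx", "cy" (pixels), "cam_to_world" (4x4, takes a point from camera to world coordinates). Camera axes: x right, y down, z forward; pixel columns grow to the right and rows downward; lengths in m; the calibration is good to about 2 mm. A picture is of the moment at which its call begins. There is no depth.
A pose or a line that the arm cannot do raises MotionError and nothing moves.
- sign_off(): hands the job in, once; it reports no verdict.
Trained networks look in the newest picture that a camera, given by its name, has taken for a name from the list of things; names that differ only in an ending like _2 or _b are one class to them, and where a whole thing is asked for, a point or a joint stands for the part that bears it (a point fixed in the world has none). Each returns a list of dicts, best first, with "score" (0 to 1); they miss things now and then, are a little off and sometimes report something else, mostly with a low value. They report only what shows in the picture. A call takes as long as a camera call. They do not tell look-alikes from the thing itself.
- spot_in(camera, name): "centre" ([column, row] in pixels, amid what is visible of it).
- silhouettes(camera, name): "mask" (480x640 bool, what is visible of it) and "centre" ([column, row] in pixels, amid what is visible of it).
- tip_of(camera, name): "centre" ([column, row] in pixels: a listed point, or the origin of a listed thing).
The state is a dict: "clock": time; "q": joint angles; "joint_velocities": joint speeds; "tau": joint torques, N m; "position": TCP position; "eef_rot": TCP orientation; "contact_force": force on the tool from outside, world axes, zero at the start; "wrist_torque": the same for the moment, N m; "finger_gap": opening from 0.0 (shut) to 1.0 (fully open).
Only numpy, scipy, OpenCV 4.12 (cv2) and the standard library are available. Lean on these libraries where they do the work, as an engineer would, in place of code of your own. Each camera call takes 0.05 s, during which the arm holds its last target. There are 200 camera calls.

## Working session

There is one attempt and no reset: what is moved stays moved. The work goes in short steps, each a Python script; the robot and the scene stay as the last script left them, time stands still between calls to the robot, and variables do not carry over. Pictures are saved under pics/ and viewed, about 8 in all and at most 12, crops included, and the job is handed in when it is done.

```bash
mkdir -p pics; ls
python3 - <<'E'
from cell import *
import cv2,numpy as np
for n in ("scene","top"):
    f=grab_frame(n); cv2.imwrite(f"pics/{n}0.png",f["img"][:,:,::-1])
    print(n,f["fx"],f["fy"],f["cx"],f["cy"],np.round(f["cam_to_world"],4).tolist())
    for k in ("manifold","port","plug","tray","filter","rack","cartridge","pin"):
        for fn in (spot_in,tip_of):
            try: print(n,k,fn.__name__,[(np.round(d["centre"],1).tolist(),round(d["score"],2)) for d in fn(n,k)][:5])
            except Exception as e: print(n,k,fn.__name__,e)
s=get_state(); print(s["position"],s["eef_rot"],s["clock"],s["contact_force"],grip_point_offset if 'grip_point_offset' in globals() else s.keys())
E
```

```text
pics
scene 440.4500790025824 440.4500790025824 317.1957782736365 234.60191923246907 [[0.4274, 0.7111, -0.5583, 1.0406], [0.9041, -0.336, 0.2641, -0.2344], [0.0002, -0.6176, -0.7865, 0.7275], [0.0, 0.0, 0.0, 1.0]]
scene manifold call [([214.7, 259.1], 0.6)]
scene manifold call [([214.6, 263.8], 0.9)]
scene port call [([212.4, 257.6], 0.58)]
scene port call [([200.5, 223.0], 0.8)]
scene plug call [([145.1, 274.6], 0.71), ([203.5, 220.0], 0.62), ([169.9, 211.0], 0.6)]
scene plug call [([148.2, 281.0], 0.66), ([202.7, 229.3], 0.62), ([173.7, 216.6], 0.5)]
scene tray call [([312.1, 245.8], 0.98)]
scene tray call [([311.8, 248.3], 0.74), ([248.8, 200.7], 0.36)]
scene filter call [([449.5, 140.2], 0.87), ([502.6, 256.8], 0.26)]
scene filter call []
scene rack call [([418.9, 181.2], 0.72)]
scene rack call [([413.1, 189.6], 0.72), ([200.6, 224.7], 0.57)]
scene cartridge call [([394.7, 166.9], 0.76)]
scene cartridge call [([393.3, 185.6], 0.83)]
scene pin call [([425.3, 160.2], 0.55), ([450.1, 139.8], 0.55)]
scene pin call [([421.3, 179.2], 0.57)]
top 480.11548851262336 480.11548851262336 321.
[... 454 characters left out ...]
72.6, 293.1], 0.53), ([430.7, 361.7], 0.47)]
top tray call [([316.8, 261.6], 0.62)]
top tray call [([317.2, 262.4], 0.98)]
top filter call [([129.9, 288.8], 0.64), ([427.1, 282.3], 0.45)]
top filter call [([148.3, 287.6], 0.94)]
top rack call [([178.0, 283.7], 0.65)]
top rack call [([184.9, 282.3], 0.75), ([209.1, 279.1], 0.24)]
top cartridge call [([202.8, 279.6], 0.65), ([178.4, 282.8], 0.4)]
top cartridge call [([210.6, 278.2], 0.65)]
top pin call [([168.4, 285.0], 0.49), ([128.3, 288.5], 0.3)]
top pin call [([175.3, 286.8], 0.6), ([426.0, 283.1], 0.29)]
[ 0.21156353 -0.50769798  0.23127779] [-2.61394609e+00  1.74265066e+00  6.41053892e-06] 1.7 [-1.28715166 -1.33513486 -0.63598465] 0.0187
```

View pics/scene0.png

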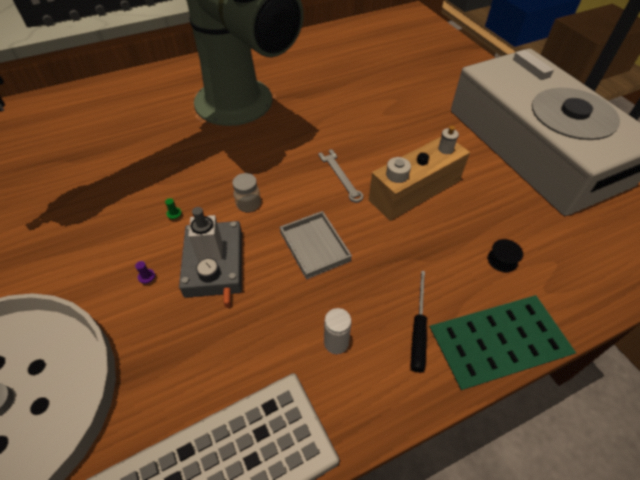

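View pics/top0.png

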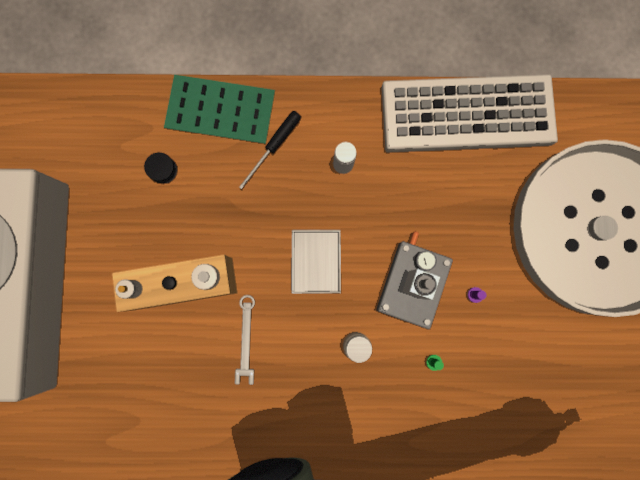

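The scene view shows the grey plug on the fitting at (200,218). The look-alikes are green at (173,210) and purple at (146,273). In the top view they are at grey (427,283), green (434,363) and purple (476,295). The filter is the tall part with the brass tip at scene (449,140) and top (127,288). The other rack parts are the cartridge at (398,168) and the pin at (422,158). I'll choose the grey plug and the brass-nippled part, and check both in one crop.

```bash
cat > h.py <<'E'
from cell import *
import cv2,numpy as np
from scipy.optimize import least_squares
def ray(f,px):
    T=np.array(f["cam_to_world"]); d=T[:3,:3]@[(px[0]-f["cx"])/f["fx"],(px[1]-f["cy"])/f["fy"],1]
    return T[:3,3],d
def at_z(f,px,z):
    o,d=ray(f,px); return o+d*(z-o[2])/d[2]
def proj(f,p):
    T=np.linalg.inv(f["cam_to_world"]); c=T[:3,:3]@p+T[:3,3]
    return np.array([f["fx"]*c[0]/c[2]+f["cx"],f["fy"]*c[1]/c[2]+f["cy"]])
def rv(yaw):  # tool down, jaw axis at angle yaw from world x
    c,s=np.cos(yaw),np.sin(yaw)
    return cv2.Rodrigues(np.array([[c,s,0],[s,-c,0],[0,0,-1.]]))[0].ravel()
def crop(img,c,w=100,h=75,k=4):
    x,y=int(c[0]-w/2),int(c[1]-h/2); return cv2.resize(img[y:y+h,x:x+w,::-1],None,fx=k,fy=k,interpolation=cv2.INTER_CUBIC)
E
python3 - <<'E'
from h import *
s,t=grab_frame("scene"),grab_frame("top")
a=[crop(s["img"],(205,240)),crop(s["img"],(425,165)),crop(t["img"],(420,280)),crop(t["img"],(160,285))]
cv2.imwrite("pics/c1.png",np.vstack([np.hstack(a[:2]),np.hstack(a[2:])]))
for n,f,px in (("plug top",t,(425.5,282)),("plug s",s,(203,220))): print(n,at_z(f,px,.15))
print("tray",at_z(t,(316.8,261.8),.01),at_z(s,(313,246),.01))
print("filt", at_z(t,(128,288),.13),at_z(s,(449.5,141),.13))
print("filt tip",at_z(t,(148.3,287.6),.051))
E
```

```text
plug top [ 0.5039864  -0.20210627  0.15      ]
plug s [ 0.51836419 -0.20357452  0.15      ]
tray [ 0.54766811 -0.00990359  0.01      ] [ 0.55419087 -0.0136848   0.01      ]
filt [0.49137306 0.32866758 0.13      ] [0.51066717 0.31933853 0.13      ]
filt tip [0.49290748 0.31991871 0.051     ]
```

View pics/c1.png

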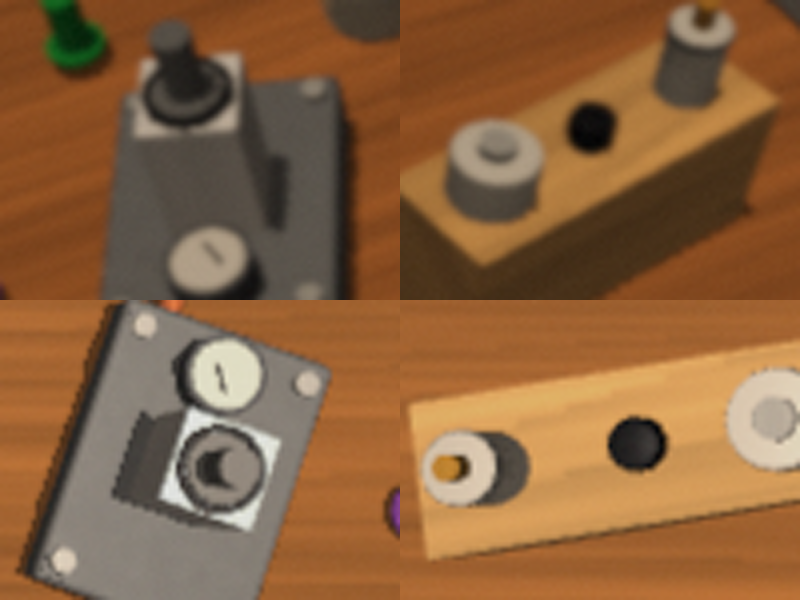

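The crop confirms it: grey plug in the fitting, and the filter with the brass nipple at the left end of the rack. Next I'll triangulate from the crop's pixels.

Run:
```python
from h import *
s,t=grab_frame("scene"),grab_frame("top")
def tri(ps,pt,z):
    r=least_squares(lambda p:np.r_[proj(s,p)-ps,proj(t,p)-pt],[.5,0,z]); return np.round(r.x,4),np.round(r.fun,1)
c=lambda o,x,y:np.array(o)+(np.array([x,y])+.5)/4-.5
S1,S2,T1,T2=(155,202),(375,128),(370,242),(110,248)
print("port .12",tri(c(S1,190,94),c(T1,220,169),.12),at_z(t,c(T1,220,169),.12),at_z(s,c(S1,190,94),.12))
print("grip top .16",at_z(s,c(S1,172,36),.16))
print("filter .131",tri(c(S2,301,27),c(T2,59,169),.131),at_z(t,c(T2,59,169),.131),at_z(s,c(S2,301,27),.131))
P=at_z(t,c(T1,220,169),.12);G=at_z(t,c(T1,227,75),.062);print("yaw",np.degrees(np.arctan2(*(G-P)[1::-1])),np.linalg.norm((G-P)[:2]))
for d in silhouettes("top","tray")[:1]:
    r=cv2.minAreaRect(np.argwhere(d["mask"])[:,::-1].astype(np.float32));print("tray",r,at_z(t,r[0],.02))
# rack yaw
A,B=at_z(t,c(T2,237,143),.104),at_z(t,c(T2,378,119),.116);F=at_z(t,c(T2,59,169),.131)
print(A,B,"rack yaw",np.degrees(np.arctan2(*(F-A)[1::-1]))-90,np.linalg.norm((F-A)[:2]))
print(ik([.504,-.205,.2],rv(0)),ik([.49,.32,.2],rv(0)))
```

```text
port .12 (array([ 0.5013, -0.207 ,  0.1192]), array([-0.2, -0. , -0.2, -0.1])) [ 0.50123829 -0.20720555  0.12      ] [ 0.50217624 -0.20675916  0.12      ]
grip top .16 [ 0.50310596 -0.20650441  0.16      ]
filter .131 (array([0.4882, 0.3375, 0.1244]), array([-0.2,  0. , -0.2, -0.1])) [0.48799415 0.33459508 0.131     ] [0.49440085 0.33174297 0.131     ]
yaw -20.193428148820217 0.05000937921600543
tray ((315.9999694824219, 261.5), (49.99999237060547, 62.99999237060547), 0.0) [ 0.54763893 -0.00827505  0.02      ]
[0.50041019 0.26377659 0.104     ] [0.51142385 0.19614889 0.116     ] rack yaw 9.944141633936454 0.07189865855299109
[-0.52199445  0.33827003 -0.25862613  0.97390017  0.          1.04880188] [ 0.45242888  0.41252096 -0.14672444  1.01155092  0.          2.02322521]
```

Run:
```python
from h import *
P=np.array([.502,-.207]);T=np.array([.5476,-.0085])
r=rv(0)
movep([*P,.22],r); 
move_l([*P,.130],.12); grab(30)
s=get_state();print(s["finger_gap"],s["position"],s["contact_force"],s["clock"])
move_l([*P,.20],.12)
f=grab_frame("scene");cv2.imwrite("pics/p1.png",crop(f["img"],proj(f,np.array([*P,.18])),160,120,4))
s=get_state();print(s["finger_gap"],s["position"],s["clock"])
```

```text
0.2004599799102889 [ 0.50218092 -0.20704551  0.13027884] [-0.91465891  0.21452443  2.45013605] 5.0167
0.19854159354927808 [ 0.50135452 -0.20664015  0.19900401] 5.8
```

View pics/p1.png

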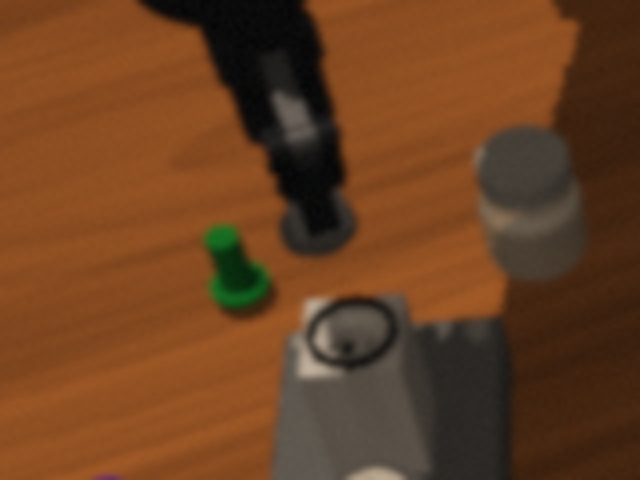

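The plug is held by its grip and the port is open and empty. Now I'll place it in the tray.

Run:
```python
from h import *
T=np.array([.5476,-.0085]);F=np.array([.4895,.334])
move_l([*T,.10],.25); move_l([*T,.026],.1); sleep(.2); let_go(); sleep(.1); move_l([*T,.12],.2)
movep([.50,.20,.27],rv(np.radians(9.9)))
s,t=grab_frame("scene"),grab_frame("top")
for n in("scene","top"):
    print(n,[(np.round(d["centre"],1),round(d["score"],2)) for d in tip_of(n,"port")],[(np.round(d["centre"],1),round(d["score"],2)) for d in tip_of(n,"plug")])
a=[crop(s["img"],(205,225),50,38,8),crop(s["img"],(313,246)),crop(t["img"],(425,284),50,38,8),crop(t["img"],(317,262))]
a=[x[:300] for x in a]
cv2.imwrite("pics/p2.png",np.vstack([np.hstack(a[:2]),np.hstack(a[2:])]))
print(get_state()["clock"],get_state()["contact_force"])
```

```text
scene [(array([202.9, 221.3]), 0.6)] [(array([314.4, 245.2]), 0.74), (array([174.6, 216.8]), 0.71), (array([147.4, 280.5]), 0.57), (array([200.5, 225.2]), 0.27)]
top [(array([425.3, 284.7]), 0.78)] [(array([474.7, 292.4]), 0.66), (array([318.3, 261.8]), 0.65), (array([432.2, 361.4]), 0.62)]
10.65 [-0.46815575  0.11028638 -0.1724573 ]
```

View pics/p2.png

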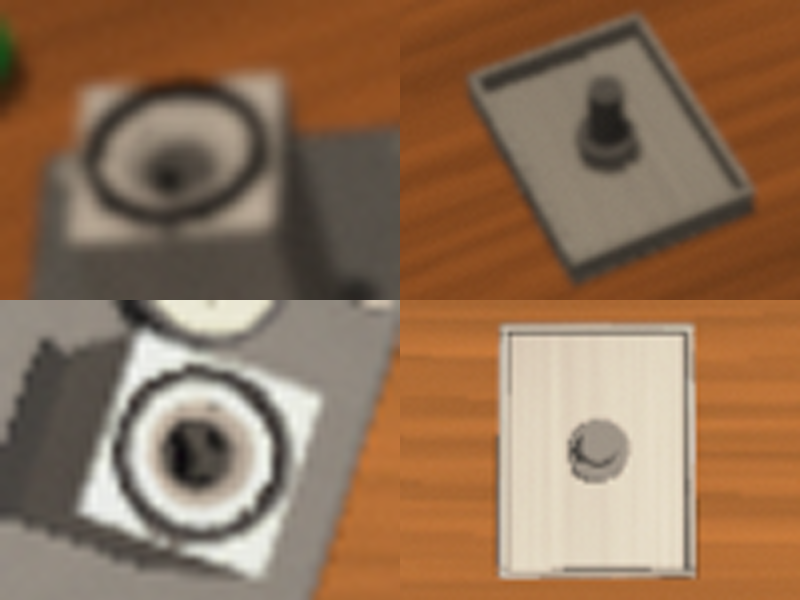

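The plug stands upright in the tray's middle. The port's ring centre is at scene (201.5,224.4) and top (424.7,283.7). Next is the filter.

Run:
```python
from h import *
F=np.array([.490,.333]);r=rv(np.radians(9.9))
movep([*F,.19],r); print(move_l([*F,.094],.12,until_force=8)); print(get_state()["position"])
grab(70); s=get_state();print(s["finger_gap"],s["position"],s["contact_force"])
move_l([*F,.26],.15)
s=get_state();print(s["finger_gap"],s["contact_force"],s["wrist_torque"])
S,t=grab_frame("scene"),grab_frame("top")
P=np.array([.5015,-.207])
movep([.5015,-.207+.06,.265],r)
s=get_state();print(s["position"],s["eef_rot"],r,s["clock"])
S,t=grab_frame("scene"),grab_frame("top")
for n in("scene","top"):
    print(n,[(np.round(d["centre"],1),round(d["score"],2)) for d in tip_of(n,"filter_tip")])
p=np.r_[s["position"][:2],.20]
cv2.imwrite("pics/p3.png",np.hstack([crop(S["img"],proj(S,p),100,120,4),crop(t["img"],proj(t,p),100,120,4)]))
print(proj(S,p),proj(t,p),proj(S,p-[0,0,.02]))
```

```text
False
[0.49079707 0.33308033 0.09494017]
0.3825620493921017 [0.49038228 0.33326287 0.09457606] [-0.7925282  -0.62712144  3.77050303]
0.38137631543978606 [ 0.80872447  0.52989587 -1.41626272] [ 0.03752744  0.04016557 -0.01988384]
[ 0.50179419 -0.1462038   0.26501093] [-3.12937680e+00 -2.73039142e-01 -3.06879843e-04] [3.1298757  0.27107661 0.        ] 15.9083
scene [(array([232.7, 195.9]), 0.81)]
top [(array([396.2, 284.1]), 0.59)]
[227.39105481 182.78840071] [398.68869562 282.52887457] [229.26044044 191.07684895]
```

View pics/p3.png

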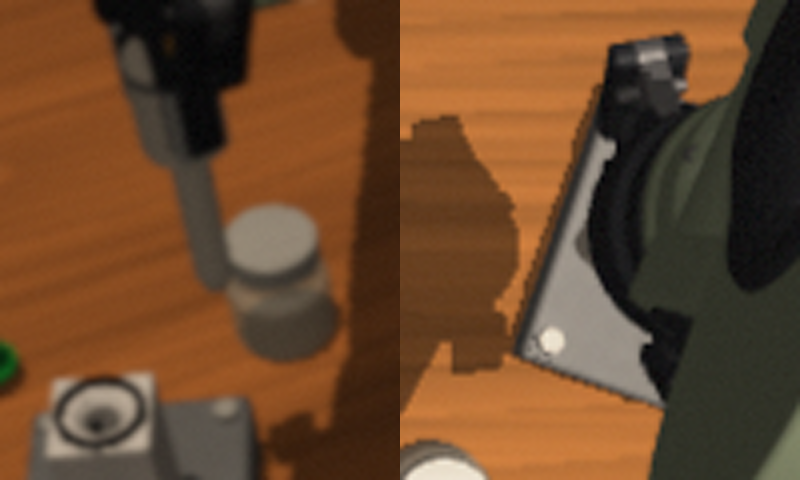

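The filter is gripped straight. Its tip is at about (229.1,192.6), which matches the projected TCP axis at z=.176 to within 1 px (the network's (232.7,195.9) is off the visible tip). The port at (201.5,224.4) is clear. I'll descend in force-checked steps.

```bash
cat > ins.py <<'E'
from h import *
OFF=.0886; P=np.array([.5017,-.207])
def force():
    a=[]
    for _ in range(3): sleep(.02); a.append(get_state()["contact_force"])
    return np.mean(a,0)
def run(xy,d0,d1,step,f0,vel=.012,stop=None,log=True):
    d=d0
    while d<d1-1e-6:
        d+=step
        hit=move_l([*xy,.12-d+OFF],vel,until_force=9)
        s=get_state();df=force()-f0
        if log: print(f"d={d*1e3:.1f} act={(.12+OFF-s['position'][2])*1e3:.1f} f={np.round(df,1)} m={np.round(s['wrist_torque'],2)} hit={hit} t={s['clock']:.1f}")
        if np.hypot(*df[:2])>1.: xy=xy+np.clip(df[:2]*.00012,-.0006,.0006)
        if hit or df[2]>(stop or 99): break
    return xy,d,df
E
python3 - <<'E'
from ins import *
r=rv(np.radians(9.9))
move_l([*P,.265],.12,rot=r); move_l([*P,.12+OFF+.006],.08); sleep(.2)
f0=force();np.save("f0.npy",f0);print(f0,get_state()["position"])
xy,d,df=run(P.copy(),-.006,.010,.002,f0,stop=8)
np.save("st.npy",np.r_[xy,d]);print(xy,d)
E
```

```text
[ 0.40888753 -0.23498081 -1.3656565 ] [ 0.50195651 -0.20717399  0.21510625]
d=-4.0 act=-3.9 f=[-0.3  0.4  0. ] m=[ 0.04  0.02 -0.02] hit=False t=18.1
d=-2.0 act=-1.9 f=[-0.7  0.2 -0.2] m=[-0.03 -0.03  0.02] hit=False t=18.5
d=0.0 act=0.1 f=[-0.7  0.2  0.4] m=[ 0.02  0.02 -0.06] hit=False t=18.8
d=2.0 act=2.1 f=[-0.6  0.8  0.2] m=[ 0.02 -0.06  0.02] hit=False t=19.2
d=4.0 act=4.1 f=[-0.6 -0.8 -0.1] m=[-0.21 -0.05  0.04] hit=False t=19.6
d=6.0 act=6.0 f=[-0.8 -1.   0. ] m=[-0.52  0.03 -0.03] hit=False t=19.9
d=8.0 act=7.9 f=[-0.9 -3.4  1.7] m=[-0.92  0.12 -0.01] hit=False t=20.3
d=10.0 act=10.2 f=[-0.7 -3.9  0.9] m=[-1.06  0.07  0.05] hit=False t=20.7
[ 0.50125447 -0.20799947] 0.01
```

Run:
```python
from ins import *
f0=np.load("f0.npy");x,y,d=np.load("st.npy");xy=np.array([x,y])
for i in range(6):
    move_l([*xy,.12-d+OFF],.01); df=force()-f0; print(np.round(xy,4),np.round(df,1),np.round(get_state()["wrist_torque"],2))
    if np.hypot(*df[:2])<1.2: break
    xy=xy+np.clip(df[:2]*.0002,-.0006,.0006)
np.save("st.npy",np.r_[xy,d]);print(get_state()["clock"])
```

```text
[ 0.5013 -0.208 ] [-0.5 -3.5  0. ] [-0.93 -0.02 -0.01]
[ 0.5012 -0.2086] [-0.  -1.9 -0.2] [-0.61 -0.14 -0.02]
[ 0.5012 -0.209 ] [ 0.1 -0.6 -0.1] [-0.21 -0.1  -0.  ]
21.625
```

```bash
sed -i 's/until_force=9/until_force=14/' ins.py
python3 - <<'E'
from ins import *
f0=np.load("f0.npy");x,y,d=np.load("st.npy");xy=np.array([x,y])
xy,d,df=run(xy,d,.0235,.0015,f0,stop=17)
np.save("st.npy",np.r_[xy,d]);print(xy,d)
E
```

```text
d=11.5 act=11.7 f=[-0.5 -0.5  0.3] m=[-0.07 -0.12  0.06] hit=False t=21.9
d=13.0 act=13.2 f=[-0.5  0.4 -0.1] m=[-0.06 -0.02  0.04] hit=False t=22.2
d=14.5 act=14.6 f=[-0.8 -0.3  0.1] m=[-0.04  0.   -0.  ] hit=False t=22.6
d=16.0 act=16.1 f=[-0.8  0.2  0.1] m=[-0.    0.01 -0.05] hit=False t=22.9
d=17.5 act=17.5 f=[0.1 0.4 0. ] m=[-0.12 -0.11  0.02] hit=False t=23.2
d=19.0 act=18.9 f=[ 0.  -0.1  1.5] m=[-0.17 -0.09  0.03] hit=False t=23.5
d=20.5 act=20.3 f=[ 0.6 -0.9  3. ] m=[-0.13 -0.21 -0.03] hit=False t=23.9
d=22.0 act=21.9 f=[ 0.2 -0.2  4. ] m=[-0.15 -0.24  0.03] hit=False t=24.2
d=23.5 act=23.7 f=[ 1.  -0.6  2.2] m=[-0.2  -0.36  0.04] hit=False t=24.5
[ 0.50134828 -0.20916933] 0.023500000000000007
```

Run:
```python
from ins import *
S=grab_frame("scene");p=np.array([.5013,-.209,.16])
print(get_state()["finger_gap"],get_state()["position"])
c=proj(S,p);im=crop(S["img"],c,80,80,7)
o=np.array([int(c[0]-40),int(c[1]-40)])
z0=get_state()["position"][2]-OFF
for z,col in((z0+.08,(0,0,255)),(z0+.125,(0,255,0)),(.12,(255,0,0)),(z0+.08+.006,(0,255,255))):
    q=(proj(S,np.array([.5013,-.209,z]))-o+.5)*7-.5; cv2.line(im,(int(q[0]-60),int(q[1])),(int(q[0]+60),int(q[1])),col,1)
cv2.imwrite("pics/p4.png",im)
```

```text
0.3801372414244528 [ 0.50130265 -0.20912136  0.18494792]
```

View pics/p4.png

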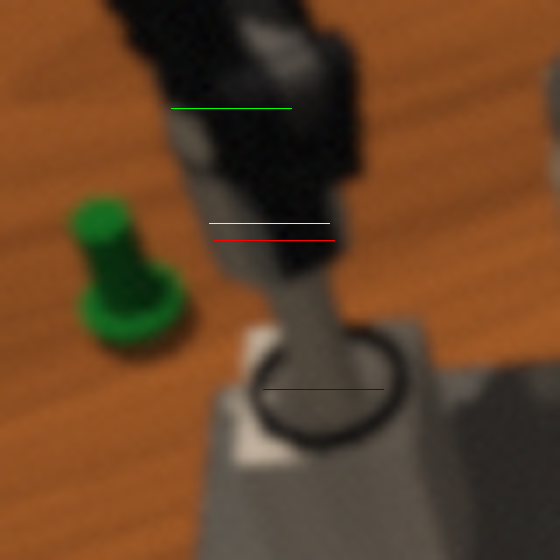

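The image shows the body's underside near the predicted height, so there is no obvious slip. The seal's bump came a few mm late, at about 19–22 mm. I'll continue in 1 mm steps.

```bash
sed -i 's/until_force=14/until_force=10/' ins.py
python3 - <<'E'
from ins import *
f0=np.load("f0.npy");x,y,d=np.load("st.npy");xy=np.array([x,y])
xy,d,df=run(xy,d,.045,.001,f0,stop=10)
np.save("st.npy",np.r_[xy,d]);print(xy,d,get_state()["finger_gap"])
E
```

```text
d=24.5 act=25.0 f=[ 1.5 -0.8 -0.8] m=[-0.16 -0.55  0.05] hit=False t=24.9
d=25.5 act=26.0 f=[ 1.5 -0.5 -2. ] m=[-0.21 -0.47 -0.04] hit=False t=25.1
d=26.5 act=26.8 f=[ 0.5 -0.4 -1.4] m=[-0.1  -0.21 -0.03] hit=False t=25.4
d=27.5 act=27.6 f=[ 0.3 -0.3  0.5] m=[-0.09 -0.06  0.04] hit=False t=25.8
d=28.5 act=28.6 f=[-0.7  0.2  0.4] m=[-0.03  0.02 -0.  ] hit=False t=26.1
d=29.5 act=29.8 f=[-0.2 -0.2 -1. ] m=[-0.1  -0.08  0.01] hit=False t=26.4
d=30.5 act=30.7 f=[ 0.3  0.2 -0.9] m=[-0.1  -0.03  0.03] hit=False t=26.6
d=31.5 act=31.7 f=[-0.3 -0.5 -0.4] m=[-0.17 -0.07  0.  ] hit=False t=26.9
d=32.5 act=32.7 f=[-0.6 -0.  -0.1] m=[-0.13 -0.05  0.05] hit=False t=27.2
d=33.5 act=33.7 f=[-0.2 -0.1 -1.2] m=[-0.1  -0.06  0.03] hit=False t=27.6
d=34.5 act=34.6 f=[-0.  -0.1 -0.2] m=[-0.09 -0.08 -0.  ] hit=False t=27.9
d=35.5 act=35.6 f=[-0.  -0.1  0.3] m=[-0.16 -0.01  0.07] hit=False t=28.1
d=36.5 act=36.7 f=[-0.5 -0.4  0. ] m=[-0.15 -0.09 -0.  ] hit=False t=28.4
d=37.5 act=37.6 f=[-0.6 -0.   0.2] m=[-0.1  -0.03  0.01] hit=False t=28.8
d=38.5 act=38.8 f=[ 0.4 -0.5 -1.3] m=[-0.1  -0.09 -0.01] hit=False t=29.1
d=39.5 act=39.7 f=[-0.1 -0.1 -0.5] m=[-0.08 -0.08  0.03] hit=False t=29.4
d=40.5 act=40.7 f=[-0.1 -0.3 -1. ] m=[-0.12 -0.09 -0.02] hit=False t=29.6
d=41.5 act=41.7 f=[-0.6 -0.5 -0.8] m=[-0.1  -0.09 -0.02] hit=False t=29.9
d=42.5 act=42.5 f=[-0.5  0.2 -0. ] m=[-0.08  0.01 -0.01] hit=False t=30.2
d=43.5 act=43.7 f=[-0.1 -0.4  0.1] m=[-0.13 -0.06  0.01] hit=False t=30.6
d=44.5 act=44.7 f=[ 0.  -0.2 -0.3] m=[-0.13 -0.06  0.03] hit=False t=30.9
d=45.5 act=45.1 f=[-1.3 -0.1  4.9] m=[0.05 0.32 0.02] hit=False t=31.1
[ 0.50154832 -0.20933998] 0.04550000000000003 0.37928602823648705
```

Run:
```python
from ins import *
S=grab_frame("scene");p=np.array([.5013,-.209,.15])
z0=get_state()["position"][2]-OFF
c=proj(S,p);o=np.array([int(c[0]-40),int(c[1]-40)]);im=crop(S["img"],c,80,80,7);im2=im.copy()
for dz,col in((0,(0,0,255)),(.006,(0,255,255)),(.022,(0,255,0))):
    for zz in(.08,):
        a=np.linspace(0,2*np.pi,60);q=np.array([(proj(S,np.array([.5015+.017*np.cos(t),-.209+.017*np.sin(t),z0+zz+dz]))-o+.5)*7-.5 for t in a])
        cv2.polylines(im2,[q.astype(np.int32)],True,col,1)
cv2.imwrite("pics/p5.png",np.hstack([im,im2])[:,180:] if 0 else cv2.resize(np.hstack([im,im2]),(800,400)))
```

```text
(no output)
```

View pics/p5.png

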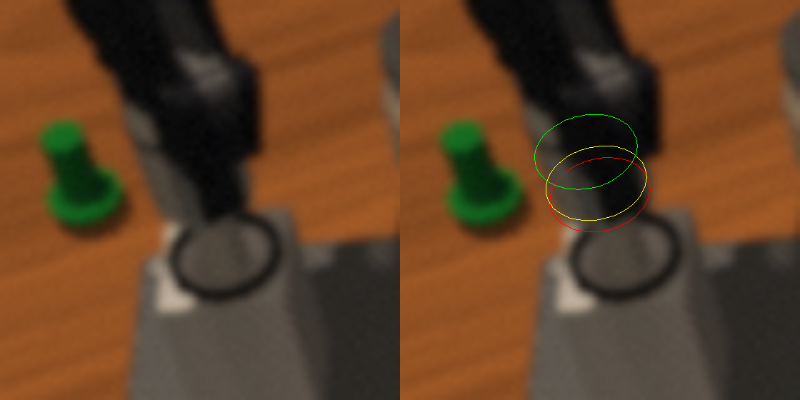

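The body went down with the gripper, so there is no slip. The new resistance at 45 mm looks like the stop. I'll creep on in 0.4 mm steps to about 13 N.

Run:
```python
from ins import *
f0=np.load("f0.npy");x,y,d=np.load("st.npy");xy=np.array([x,y])
xy,d,df=run(xy,d,.0495,.0004,f0,vel=.006,stop=12)
np.save("st.npy",np.r_[xy,d]);print(xy,d,get_state()["finger_gap"])
```

```text
d=45.9 act=45.3 f=[-2.7  0.2  7.9] m=[0.05 0.47 0.02] hit=False t=31.5
d=46.3 act=45.3 f=[-2.2  0.5  8.9] m=[0.15 0.47 0.02] hit=False t=31.8
d=46.7 act=45.5 f=[-1.7  1.1 10.5] m=[ 0.17  0.46 -0.01] hit=False t=32.1
d=47.1 act=45.6 f=[-2.7  0.9 11.9] m=[ 0.23  0.49 -0.01] hit=False t=32.4
d=47.5 act=45.8 f=[-1.7  1.1 13.1] m=[0.24 0.45 0.01] hit=False t=32.7
[ 0.50023321 -0.20888834] 0.047500000000000014 0.37978587200350566
```

Force rises about 12 N per mm of actual travel, which is the rubber stop. I'll release, retreat and check.

Run:
```python
from ins import *
sleep(.3); let_go(); sleep(.2)
s=get_state();p=np.array(s["position"]);print(p,s["contact_force"])
move_l([p[0],p[1],.30],.12)
movep([.40,.10,.32],rv(np.radians(9.9))); sleep(.2)
S,t=grab_frame("scene"),grab_frame("top")
z=.12-.0455+.0005
im=crop(S["img"],proj(S,np.array([.5015,-.209,.16])),80,80,7);c=proj(S,np.array([.5015,-.209,.16]));o=np.array([int(c[0]-40),int(c[1]-40)]);im2=im.copy()
for zz,R in((.08,.017),(.125,.017)):
    q=np.array([(proj(S,np.array([.5015+R*np.cos(a),-.209+R*np.sin(a),z+zz]))-o+.5)*7-.5 for a in np.linspace(0,6.28,50)]);cv2.polylines(im2,[q.astype(np.int32)],True,(0,0,255),1)
a=np.vstack([cv2.resize(np.hstack([im,im2]),(800,400)),np.hstack([crop(t["img"],(425,284),100,50),crop(t["img"],(317,262),100,50)])])
cv2.imwrite("pics/p6.png",a);print(get_state()["clock"],get_state()["contact_force"])
```

```text
[ 0.50043649 -0.20900905  0.16105773] [-0.37870507  0.37144887  0.6403516 ]
36.6583 [0.90749954 0.20839907 0.8848684 ]
```

View pics/p6.png

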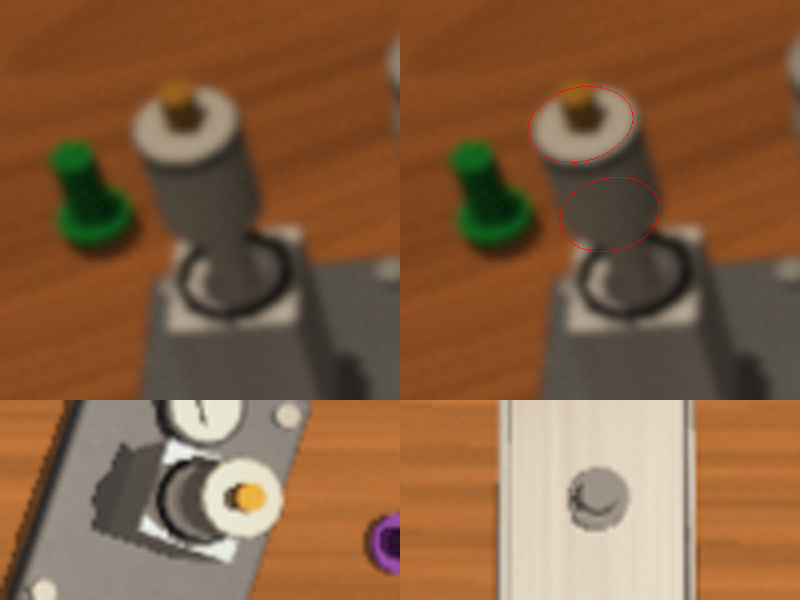

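The filter stands upright where predicted, and the plug stands in the tray. There's time to confirm the seating with a gentle touch of the shut fingers on the nipple.

Run:
```python
from ins import *
Q=[.5012,-.2085]
movep([*Q,.27],rv(np.radians(9.9))); grab(20); sleep(.2); f0=force()
move_l([*Q,.222],.08)
for z in np.arange(.221,.2075,-.0007):
    hit=move_l([*Q,z],.01,until_force=8); df=force()-f0
    print(round(z,4),np.round(get_state()["position"][2],4),np.round(df,1))
    if hit or df[2]>8: break
move_l([*Q,.27],.08); movep([.40,.10,.32],rv(np.radians(9.9))); sleep(.3)
t=grab_frame("top");S=grab_frame("scene")
cv2.imwrite("pics/p7.png",np.hstack([crop(S["img"],(205,220),100,75,4),crop(t["img"],(425,284),100,75,4)]))
print(get_state()["clock"])
```

```text
0.221 0.2214 [-0.1  0.  -0.4]
0.2203 0.2203 [ 0.5  0.1 -0.7]
0.2196 0.2196 [ 0.  -0.2 -0.5]
0.2189 0.2188 [ 0.4 -0.1 -0.2]
0.2182 0.2182 [-0.3  0.  -0.5]
0.2175 0.2175 [ 0.3 -0.1 -0.4]
0.2168 0.2168 [-0.2  0.4 -0.1]
0.2161 0.2161 [-0.   0.1 -0.5]
0.2154 0.2154 [-0.2 -0.2 -0. ]
0.2147 0.2147 [ 0.4 -0.4 -0.5]
0.214 0.2142 [ 0.2 -0.1  1.4]
0.2133 0.2139 [-0.2  0.   5.1]
0.2126 0.2136 [0.2 0.2 6.6]
0.2119 0.2134 [-0.6  0.2  9.5]
46.3833
```

View pics/p7.png

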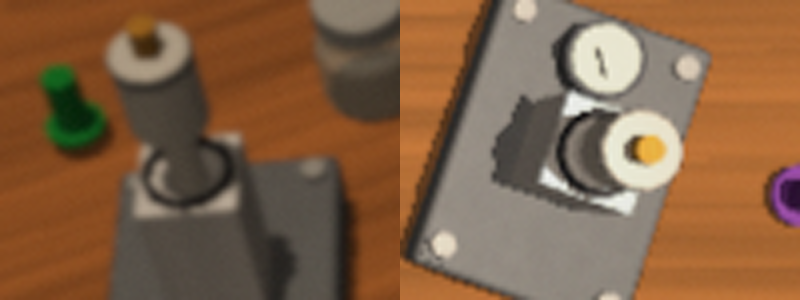

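The nipple met the fingers at z≈.214, where .2135 was predicted, and pushed back at about 10 N/mm. So the tube sits on the rubber stop. The last picture shows the filter upright and released.

```bash
python3 -c "
from cell import *
print(sign_off())"
```

```text
the job is handed in; nothing more can be done
None
```

The dust plug is in the steel tray and the filter is seated on the stop in the port, released and upright. I handed the job in at about 46 s of the 72 s allowed; the hand-in gives no verdict.

- **Plug:** I pulled it from the port and set it down upright in the middle of the tray. A later picture showed it still there.
- **Filter:** I pushed it down in force-checked steps until it bottomed about 45 mm below the mouth. The resistance grew by about 12 N per mm, which matches the rubber washer, and I stopped at about 13 N.
- **Seating check:** After letting go, I touched the nipple with the shut fingers, up to about 9.5 N. It met them at z = 0.214 m, where 0.2135 m was expected, and it was springy like the stop. The last picture shows the filter upright and released.

**Checks that disagreed:**
- **Seal:** It showed only about 4 N at 19–22 mm, where 6–13 N at about 12 mm was expected. I only read the force after each step stopped, so a higher peak may have been missed.
- **Port position:** The bore turned out about 2 mm further toward −y than my camera estimate. I corrected that by feel, with at most about 4 N of side force.
- **Filter tip:** The network's scene-camera estimate was about 4 px off the visible tip, so I did not use it.

I did not re-measure the bystanders at the end. Nothing suggested the arm touched any of them.

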